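Draw the sample plate back out of the reader and clamp it

ROBOT

A 6-joint arm with a two-finger parallel gripper is mounted at the origin on the work surface. World frame = base frame: x ahead of the robot, y to its left, z up, the work surface at z = 0. Lengths are in m, angles in rad, forces in N, time in s.
With the tool pointing down it reaches from about 0.325 to 0.875 m from the base axis. Payload 4.4 kg.
Tool frame: the origin (TCP) lies at the centre of the arm's flange, where the gripper is bolted on; the fingertips stand 173 mm ahead of it and the grasp point (between the pads) lies 155 mm ahead of it (env.finger_overhang is the distance from the TCP to the fingertips, in m); x points along the fingers, y is the direction in which the jaws open and shut, and the axes are right-handed (so a half turn about x gives the same grasp; the last joint's range is limited). The gripper opens to 85 mm and grips with 20 to 120 N. Pads are 22 mm wide; open, the fingers measure 114 mm over their backs; the gripper's body (76 mm by 85 mm) begins 54 mm behind the grasp point. The pads swing forward as they close: fully open they stand 13 mm farther back than shut.
Start: joints at [1.018, 0.207, 1.542, -0, 1.393, -0.15], TCP at [0.225, 0.529, 0.405] pointing down, gripper open.
Joint ranges: [-2.73, 2.73], [-0.86, 2.22], [0.23, 2.46], [-1.11, 4.25], [0.08, 2.63], [-2.82, 2.82]. Speed limits (rad/s): [2.79, 2.79, 3.14, 3.14, 3.14, 3.14].

INTERFACE

Orientations are given as a 3x3 rotation matrix whose columns are the frame's x, y, z axes.
In Python, from workcell import readout, optics, order, env gives the robot as it stands.
- The arm moves only by the tool drive_tool, never from a script. Its argument "targets" is a list of rows, each a list of 2 entries, a list of its own where there are three numbers: the shift along the tool's x, y, z normalised to -1 to 1, where 1 is 0.25 m, then the turn, a rotation vector about the tool's x, y, z normalised to -1 to 1, where 1 is 2 pi rad. A call has exactly 10 rows; each row is the pose to reach, as a shift and turn from the pose measured when the call began, along the tool's axes at that moment, turning the shorter way round; what a row does not reach only later rows make up. A row lasts 1/10 s, in which the tool goes at most 50 mm and 8.59 degrees, less where a joint would pass 70% of its speed; a pose out of reach is approached as far as the arm can. A call with a number of a shift or a turn outside -1 to 1 is refused whole. A call with a gripper value outside its range is refused whole. "claw" is the finger opening in mm, from 0 to 85.4, set as the call begins (left out, the last holds). The fingers move at their own pace and stop on an object; the grip force is fixed at half the most. Time passes only in rows, so rows that repeat a pose let the fingers close, or fill a call up. It gives the time, the measured TCP pose, the force and the opening at its end, in the units of the state.
- readout.observe(): the state, without advancing time (a new reading comes with each control period).
- optics.grab_frame(name): name is "scene" or "top" or "wrist"; returns (picture, depth): 480x640x3 uint8, red, green, blue; 480x640 float32, m along the optical axis (not along the pixel's ray), 0 where there is no reading.
- optics.camera_model(name): a dict with "vertical_fov" (degrees; the focal length in pixels is half the picture's height over the tangent of half this angle, whatever the lens; pixels are square), "cx", "cy" (the principal point, pixels), "eye" and "attitude" of the camera in the world. Camera axes: x right, y up, looking along -z (the intrinsics and any distortion apply to the point x, -y, -z); pixel columns grow to the right and rows downward; lengths in m; the calibration is good to about 2 mm. A picture is of the moment at which its call begins: read the wrist's pose just before it. camera_model takes no time and is no camera call; for the wrist camera it gives the pose at the moment of the call.
- order.job_done(): hands the job in, once; it reports no verdict.
Trained networks look in the newest picture that a camera, given by its name, has taken for a name from the list of things; names that differ only in an ending like _2 or _b are one class to them, and where a whole thing is asked for, a point or a joint stands for the part that bears it (a point fixed in the world has none). Each returns a list of dicts, best first, with "score" (0 to 1); they miss things now and then, are a little off and sometimes report something else, mostly with a low value. They report only what shows in the picture. A call takes as long as a camera call. They do not tell look-alikes from the thing itself.
- optics.masks_of(name, camera): "mask" (480x640 bool, what is visible of it) and "bbox" ([left, top, right, bottom] in pixels, round what is visible of it).
The state is a dict: "t": time; "joint_pos": joint angles; "joint_velocities": joint speeds; "joint_efforts": joint torques, N m; "position": TCP position; "tool_rot": TCP orientation; "force": force on the tool from outside, world axes, zero at the start; "wrist_torque": the same for the moment, N m; "finger_gap": finger opening in m.
Only numpy, scipy, OpenCV 4.12 (cv2) and the standard library are available. Lean on these libraries where they do the work, as an engineer would, in place of code of your own. Each camera call takes 0.05 s, during which the arm holds its last target. There are 200 camera calls.

TASK

The lidded sample plate has been pushed too far in under the reader's hood: press down on its exposed top with a moderate hand, drag it back by friction until it is fully home against the front stop, and let go. Then fit the black square-bored T-knob fully down on the clamp's square shaft and turn it anticlockwise (seen from above) until the clamp bar lies square across the plate, as far as it goes, and leave the knob on. Leave the other things on the bench where they are.

Things in the scene. Friction and masses are not known exactly. Their poses are not given: they have to be found in the camera images.
- dock: White and grey plate reader, fixed, 270 x 200 mm. Origin on the bench; spans own x -125 (open front) to +145 mm (back), y -100 to +100; z up. A channel 89 mm wide, centred on y = 0, floor 10 mm above the bench, runs along x. It is slippery (friction about 0.25, varies). Side rails are 24 mm high, level with the plate's top, so the plate's sides cannot be gripped.
- front_stop (a point): Middle of the upper inner edge of the front stop, a bar 15 mm thick across the channel, its top 18 mm above the bench. At the dock's own x -110 mm, y 0; same axes as the dock. The plate is home when its front edge touches the bar's inner face.
- hood_edge (a point): Middle of the upper front edge of the hood, at the dock's own x +30 mm, y 0, 70 mm above the bench; same axes as the dock. The hood covers the channel from here to the back, 200 mm wide; its underside is 28 mm above the bench, with no room for fingers beneath.
- plate: Flat lidded plate, 6 x 4 wells, 128 (x) x 86 (y) x 14 mm, about 0.18 kg (varies), loose in the channel, 1.5 mm play each side. Origin at the centre of its underside, x along the channel; its rigid flat top is 24 mm above the bench. Starts 45 to 75 mm too far in; home, its origin is at the dock's own x -46 mm. Pressing with about 15 to 25 N on the exposed top drags it; over 80 N damages it.
- clamp (a joint): Turn of the clamp's upright shaft, rad: 0 with its 52 mm steel bar pointing to the dock's front along the left (+y) rail; grows anticlockwise from above; hard stop at 1.57, bar pointing to the dock's own -y across the plate. Starts at 0 to 0.3, stays where left (friction about 0.04 N m). The bar is 14 mm wide and passes 3 mm above the plate.
- shaft_top (a point): Top centre of the clamp's square shaft, on its axis, at the dock's own x -45, y +70 mm, 60 mm above the bench. Turns with the shaft: x and y square to its faces, the bar points to its -x. Shaft 12 x 12 mm over 20 mm, then a 3 mm round taper at the top; it stands on a round collar 26 mm across whose top is 23 mm below this point.
- knob: Black T-knob standing on the bench, 0.09 kg. Square hub 28 x 28 x 30 mm, square bore 13.6 x 13.6 mm, 25 mm deep, open below; above it a grip bar 60 (x) x 12 (y) x 26 mm, top 56 mm above the underside. Origin at the centre of the underside (mouth of the bore); bore faces square to x and y: it fits in four ways. Fully down it rests on the collar, with about 7 degrees of play.
- round_knob: Spare round black knob, 52 mm across, 44 mm tall, standing on the bench, not needed. Origin at the centre of its underside.
- rack: Orange tube rack, 100 x 188 mm, with blue-capped tubes at one end, 82 mm tall, not needed. Origin at the centre of its underside.
- lid_stack: Stack of three spare plate lids as one piece, 128 x 86 x 27 mm, not needed. Origin at the centre of its underside.
Not all that is in view belongs to the job. Leave any green or turquoise look-alike of the plate alone. What is shaped like the knob but red is not meant.

How it is judged:
On the way, in this order (a step that is already met when the one before it is completed fails the run):
1. the plate has been drawn back against the front stop (within 3 mm) (x of plate in the frame of dock below -0.043 m and z of plate in the frame of dock below 0.012 m), for 0.2 s.
2. the knob is fully down on the square shaft (within 3 mm) (horizontal distance between knob and shaft_top below 0.003 m and z of knob in the frame of shaft_top below -0.02 m and angle between knob's own z axis and vertical below 0.12 rad), for 0.2 s.
At the end, for the whole second after the job is handed in: The plate lies flat in its channel within 3 mm of the front stop, the T-knob sits on the square shaft within 3 mm of fully down and upright within 7 degrees, and the clamp is turned past 1.35 rad (its stop is at 1.57); plate and knob are at rest and released (all of step 1 and all of step 2 and z of plate in the frame of dock above 0.008 m and linear speed of each of plate, knob below 0.01 m/s and value of joint clamp above 1.35 rad); the robot touches nothing.
It fails at once if the plate is pressed with more than 80 N (contact force between the fingers and plate above 80 N).
It fails at once if a bystander (round knob, rack, lid stack) is moved more than 30 mm (distance of any of round_knob, rack, lid_stack from where it was at the start of the episode above 0.03 m).
It also fails if it takes over 67 s, if anything falls off the work surface, if the arm or the gripper's body presses on something with over 40 N, if the wrist force passes 120 N, or if a joint passes its speed limit or range.

## Working session

There is one attempt and no reset: what is moved stays moved. The work goes in short steps, Python scripts to look and compute and a tool call to move; the robot and the scene stay as the last step left them, time stands still between calls to the robot, and variables do not carry over. Pictures are saved under pics/ and viewed, about 8 in all and at most 12, crops included, and the job is handed in when it is done.

Besides the shell and the picture viewer there is one more tool, called by a JSON object that holds its "api" and its "payload", one argument or row to a line. drive_tool: Moves the arm, as the interface text tells. Its arguments: {"type":"object","properties":{"targets":{"type":"array"},"claw":{"type":"number"}},"required":["targets"]}

```bash
mkdir -p pics; cat > h.py <<'E'
import numpy as np, cv2
from workcell import readout, optics, order, env
def cam(n):
    m=optics.camera_model(n); return m
def pts(n,depth,m):
    f=240/np.tan(np.radians(m["vertical_fov"])/2)
    v,u=np.mgrid[0:480,0:640]
    x=(u-m["cx"])/f; y=(v-m["cy"])/f
    k=m.get("distortion")
    P=np.stack([x*depth,-y*depth,-depth],-1)
    return P@np.array(m["attitude"]).T+np.array(m["eye"])
E
python3 - <<'E'
from h import *
s=readout.observe(); print({k:np.round(v,3).tolist() for k,v in s.items()})
ims=[]
for n in ["top","scene"]:
    m=cam(n); print(n,m)
    p,d=optics.grab_frame(n); np.savez(f"{n}.npz",p=p,d=d)
    cv2.imwrite(f"pics/{n}0.png",p[...,::-1])
    W=pts(n,d,m)
    for t in ["dock","plate","knob","clamp","round_knob","rack","lid_stack"]:
        for r in optics.masks_of(t,n)[:3]:
            k=r["mask"]&(d>0); q=W[k]
            print(n,t,round(r["score"],2),r["bbox"],k.sum(),np.round(np.median(q,0),3),np.round(np.percentile(q,98,axis=0)[2],3), p[r["mask"]].mean(0).astype(int))
E
```

```text
{'t': 0.0, 'joint_pos': [1.018, 0.207, 1.543, 0.0, 1.394, -0.151], 'joint_velocities': [-0.0, 0.001, 0.0, -0.0, -0.001, 0.001], 'joint_efforts': [-0.0, -38.305, -29.159, -0.0, 0.011, 0.0], 'position': [0.225, 0.529, 0.404], 'tool_rot': [[-0.001, 0.392, 0.92], [-0.002, 0.92, -0.392], [-1.0, -0.002, -0.0]], 'force': [0.074, 0.286, -0.392], 'wrist_torque': [0.038, 0.027, -0.007], 'finger_gap': 0.086}
top {'vertical_fov': 46.777044817228756, 'cx': 312.3665382815713, 'cy': 241.30552943222568, 'eye': array([0.43472199, 0.00724042, 1.17746274]), 'attitude': array([[ 0.01962924,  0.99369576, -0.1103786 ],
       [-0.99980208,  0.01915132, -0.00538843],
       [-0.00324057,  0.11046253,  0.99387501]])}
top dock 0.7 [197.2, 126.0, 320.5, 276.5] 11072 [0.669 0.126 0.043] 0.073 [126 131 123]
top plate 0.91 [233.1, 186.8, 280.5, 241.6] 1776 [0.623 0.134 0.023] 0.028 [129 128 130]
top plate 0.65 [337.0, 216.9, 404.6, 266.2] 2421 [ 0.566 -0.108  0.013] 0.018 [ 47 105  55]
top plate 0.58 [242.8, 319.2, 315.2, 367.9] 2570 [0.347 0.081 0.013] 0.017 [ 42 119 115]
top knob 0.93 [450.3, 237.0, 483.4, 251
[... 1295 characters left out ...]
.8, 255.4] 497 [0.6   0.137 0.023] 0.026 [147 141 137]
scene knob 0.87 [186.1, 240.5, 213.0, 270.6] 542 [ 0.495 -0.234  0.035] 0.056 [23 22 20]
scene knob 0.72 [148.8, 276.3, 188.1, 307.9] 782 [ 0.578 -0.302  0.037] 0.056 [113  29  25]
scene knob 0.72 [188.0, 210.1, 212.3, 241.6] 529 [ 0.388 -0.22   0.035] 0.055 [106  26  22]
scene clamp 0.81 [411.3, 228.4, 434.8, 250.4] 291 [0.613 0.204 0.033] 0.058 [107 107  97]
scene round_knob 0.69 [135.8, 237.7, 164.0, 267.1] 556 [ 0.453 -0.328  0.041] 0.045 [30 27 26]
scene rack 0.93 [405.0, 153.6, 498.4, 209.3] 3268 [0.442 0.387 0.043] 0.081 [107  59  27]
scene lid_stack 0.76 [212.1, 307.9, 286.8, 391.1] 3793 [ 0.756 -0.197  0.026] 0.028 [172 162 147]
```

View pics/top0.png

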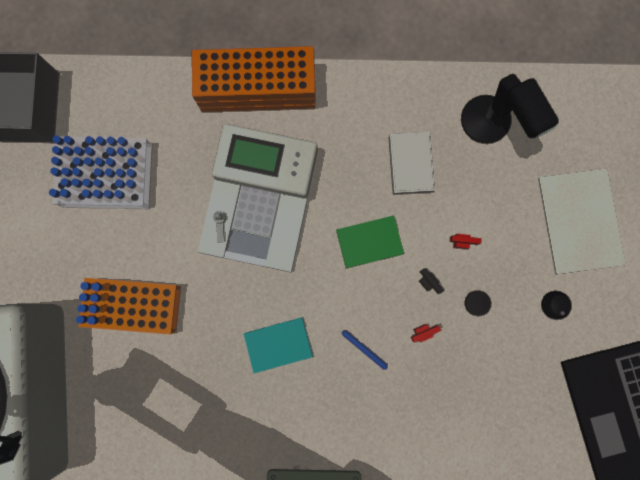

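View pics/scene0.png

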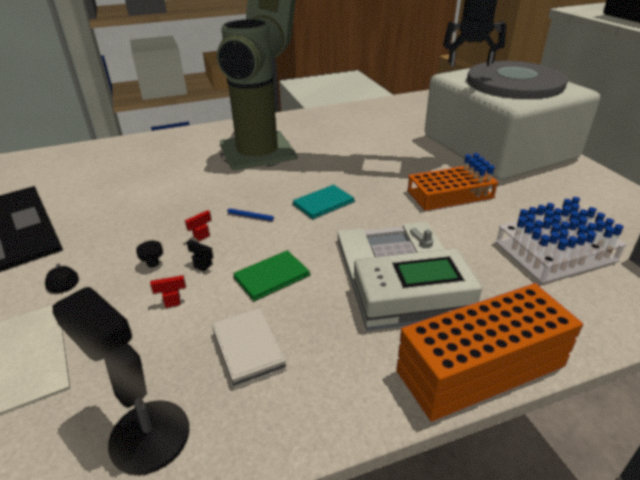

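Top view: the dock is at about (260,197), its open front towards the robot, the clamp at (220,225), and the black T-knob at (431,281) with two red ones near it. Scene view agrees. Next I fit the poses.

```bash
python3 - <<'E'
from h import *
for n in ["top","scene"]:
    z=np.load(n+".npz"); p,d=z["p"],z["d"]; W=pts(n,d,cam(n))
    def fit(k,t):
        q=W[k]; r=cv2.minAreaRect((q[:,:2]*1000).astype(np.float32)); print(n,t,k.sum(),np.round(r[0],1),np.round(r[1],1),round(r[2],1),"mean",np.round(q.mean(0),4))
    def box(x0,x1,y0,y1,z0,z1): return (d>0)&(W[...,0]>x0)&(W[...,0]<x1)&(W[...,1]>y0)&(W[...,1]<y1)&(W[...,2]>z0)&(W[...,2]<z1)
    fit(box(.5,.85,0,.3,.064,.078),"hood")
    fit(box(.4,.56,-.27,-.19,.046,.066),"knobbar")
    fit(box(.5,.65,-.2,-.02,.009,.02),"green")
    fit(box(.56,.66,.19,.24,.05,.066),"shafttop")
    fit(box(.4,.5,-.36,-.28,.038,.052),"round")
    # bench z
    k=box(.3,.9,-.4,.4,-.03,.008); print(np.median(W[k],0))
E
```

```text
top hood 5286 [761.1 141.7] [264.9 174.9] 78.8 mean [0.7265 0.1164 0.0695]
top knobbar 196 [ 484.3 -230.8] [59.7 12.9] 40.2 mean [ 0.484  -0.2302  0.0539]
top green 2210 [ 573.2 -106. ] [ 96.2 126.9] 15.0 mean [ 0.5665 -0.1076  0.0131]
top shafttop 38 [608.5 209.5] [10.9 12.8] 0.7 mean [0.6086 0.2085 0.0572]
top round 506 [ 441.1 -325.9] [50.3 50.4] 62.2 mean [ 0.4409 -0.326   0.0428]
[ 0.55360928 -0.04694785 -0.00087461]
scene hood 4881 [727.6 113.9] [199.9 116.9] 79.0 mean [0.7336 0.1099 0.0692]
scene knobbar 193 [ 487.5 -232.7] [62.1 13.1] 40.8 mean [ 0.4899 -0.2322  0.0528]
scene green 1847 [ 568.2 -109.4] [ 88.7 126.6] 15.4 mean [ 0.5715 -0.1111  0.013 ]
scene shafttop 45 [610.9 208.7] [14.5 12.7] 85.5 mean [0.6123 0.2066 0.055 ]
scene round 354 [ 443.1 -328.7] [52.4 49.6] 21.0 mean [ 0.4461 -0.328   0.0426]
[ 0.67411923 -0.11908705 -0.00077205]
```

```bash
cat >> h.py <<'E'
from scipy.spatial.transform import Rotation as Ro
DO=np.array([.6416,.1307]); YAW=np.radians(-11)
def dock(x,y): c,s=np.cos(YAW),np.sin(YAW); return DO+np.array([c*x-s*y,s*x+c*y])
def down(yaw): # tool x down, z at heading yaw
    z=np.array([np.cos(yaw),np.sin(yaw),0]); x=np.array([0,0,-1.]); return np.stack([x,np.cross(z,x),z],1)
def go(pos,yaw):
    s=readout.observe(); R=np.array(s["tool_rot"]); sh=R.T@(np.array(pos)-s["position"])/.25
    rv=Ro.from_matrix(R.T@down(yaw)).as_rotvec()/(2*np.pi)
    print("t",round(s["t"],2),"pos",np.round(s["position"],4),"gap",round(float(s["finger_gap"]),4),"F",np.round(s["force"],1)); print("shift",np.round(sh,4).tolist(),"turn",np.round(rv,4).tolist())
E
python3 - <<'E'
from h import *
go([*dock(-.012,0),.26],YAW)
E
```

```text
t 0.8 pos [0.2254 0.529  0.4047] gap 0.0852 F [ 0.5 -0.9 -0.3]
shift [0.5789, -0.823, 2.109] turn [-0.0336, 0.0, -0.0]
```

{"api": "drive_tool", "payload": {
  "targets": [
    [[0, -0.08, 0.19], [0, 0, 0]],
    [[0, -0.16, 0.38], [0, 0, 0]],
    [[0, -0.24, 0.57], [0, 0, 0]],
    [[0, -0.32, 0.76], [0, 0, 0]],
    [[0, -0.38, 0.95], [0, 0, 0]],
    [[0, -0.38, 0.98], [-0.0336, 0, 0]],
    [[0, -0.38, 0.98], [-0.0336, 0, 0]],
    [[0, -0.38, 0.98], [-0.0336, 0, 0]],
    [[0, -0.38, 0.98], [-0.0336, 0, 0]],
    [[0, -0.38, 0.98], [-0.0336, 0, 0]]
  ],
  "claw": 0
}}

```text
t: 1.8
position: [0.4132, 0.3459, 0.4047]
tool_rot: [[0.0, 0.191, 0.982], [0.0, 0.982, -0.191], [-1.0, 0.0, -0.0]]
force: [-0.6, 0.0, -0.1]
finger_gap: -0.0001
```

```bash
python3 - <<'E'
from h import *
go([*dock(-.012,0),.26],YAW)
E
```

```text
t 1.8 pos [0.4132 0.3459 0.4047] gap -0.0001 F [-0.6  0.  -0.1]
shift [0.5788, -0.6709, 1.013] turn [0.0, -0.0, -0.0]
```

{"api": "drive_tool", "payload": {
  "targets": [
    [[0, -0.13, 0.16], [0, 0, 0]],
    [[0, -0.25, 0.32], [0, 0, 0]],
    [[0, -0.38, 0.48], [0, 0, 0]],
    [[0, -0.5, 0.64], [0, 0, 0]],
    [[0, -0.6, 0.8], [0, 0, 0]],
    [[0.05, -0.67, 0.95], [0, 0, 0]],
    [[0.2, -0.67, 1.0], [0, 0, 0]],
    [[0.3, -0.67, 1.0], [0, 0, 0]],
    [[0.3, -0.67, 1.0], [0, 0, 0]],
    [[0.3, -0.67, 1.0], [0, 0, 0]]
  ]
}}

```text
t: 2.8
position: [0.6264, 0.1345, 0.3295]
tool_rot: [[-0.001, 0.19, 0.982], [-0.0, 0.982, -0.19], [-1.0, -0.0, -0.001]]
force: [-1.0, 0.4, 0.1]
finger_gap: 0.0001
```

```bash
cat >> h.py <<'E'
def todock(W): c,s=np.cos(YAW),np.sin(YAW); q=W[...,:2]-DO; return np.stack([c*q[...,0]+s*q[...,1],-s*q[...,0]+c*q[...,1],W[...,2]],-1)
E
python3 - <<'E'
from h import *
go([*dock(-.012,0),.26],YAW)
m=cam("wrist"); p,d=optics.grab_frame("wrist"); cv2.imwrite("pics/w1.png",p[...,::-1]); W=pts("wrist",d,m); D=todock(W)
np.savez("w1.npz",p=p,d=d,D=D)
for t in ["plate","clamp","dock"]:
    for r in optics.masks_of(t,"wrist")[:2]:
        k=r["mask"]&(d>0); print(t,r["score"],r["bbox"],np.round(np.percentile(D[k],[2,50,98],axis=0),4).tolist())
def fit(k,t):
    q=D[k]; r=cv2.minAreaRect((q[:,:2]*1000).astype(np.float32)); print(t,k.sum(),r)
b=lambda x0,x1,y0,y1,z0,z1:(d>0)&(D[...,0]>x0)&(D[...,0]<x1)&(D[...,1]>y0)&(D[...,1]<y1)&(D[...,2]>z0)&(D[...,2]<z1)
fit(b(-.1,.2,-.2,.2,.066,.076),"hood"); fit(b(-.08,.0,.04,.1,.053,.066),"shaft"); fit(b(-.12,.03,-.04,.04,.0205,.028),"plate")
E
```

```text
t 2.8 pos [0.6264 0.1345 0.3295] gap 0.0001 F [-1.   0.4  0.1]
shift [0.2779, -0.0033, 0.015] turn [0.0002, -0.0002, 0.0]
plate 0.85 [1.9, 102.3, 81.9, 258.9] [[-0.088, -0.2242, 0.0], [-0.0358, -0.2024, 0.013], [0.0033, -0.1772, 0.0147]]
clamp 0.58 [399.2, 98.8, 451.6, 207.9] [[-0.0952, 0.052, 0.0237], [-0.0603, 0.0638, 0.0333], [-0.0363, 0.0782, 0.0596]]
dock 0.89 [156.3, 49.4, 482.4, 434.1] [[-0.1241, -0.0959, 0.0087], [-0.0528, -0.0001, 0.0235], [0.0575, 0.0968, 0.0702]]
hood 10518 ((73.17649841308594, 0.871551513671875), (90.97969818115234, 197.56121826171875), 0.6507843136787415)
shaft 469 ((-46.923763275146484, 70.37571716308594), (12.278170585632324, 12.452727317810059), 15.404282569885254)
plate 15704 ((-16.734691619873047, -0.007595062255859375), (93.47630310058594, 79.97173309326172), 0.008815373294055462)
```

View pics/w1.png

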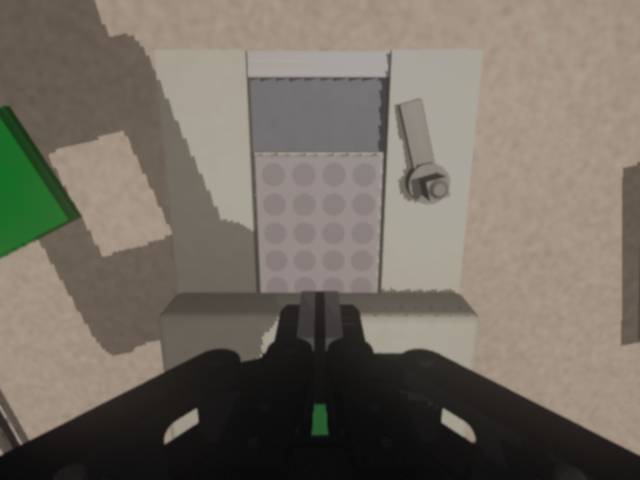

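Wrist view: plate front edge at row 153 and stop edge at row 78, so about 46 mm to drag. The clamp bar, around (415,130), is turned about 0.27 rad. The hood edge is at row 292. I descend now.

```bash
python3 - <<'E'
from h import *
print(env.finger_overhang)
go([*dock(-.022,0),.203],YAW)
E
```

```text
0.1734
t 3.0 pos [0.6271 0.1345 0.3324] gap -0.0 F [ 0.2 -1.1  0.4]
shift [0.5173, -0.0046, -0.0304] turn [0.0002, 0.0007, -0.0002]
```

{"api": "drive_tool", "payload": {
  "targets": [
    [[0.15, 0, -0.03], [0, 0, 0]],
    [[0.3, 0, -0.03], [0, 0, 0]],
    [[0.42, 0, -0.03], [0, 0, 0]],
    [[0.47, 0, -0.03], [0, 0, 0]],
    [[0.5, 0, -0.03], [0, 0, 0]],
    [[0.51, 0, -0.03], [0, 0, 0]],
    [[0.51, 0, -0.03], [0, 0, 0]],
    [[0.51, 0, -0.03], [0, 0, 0]],
    [[0.51, 0, -0.03], [0, 0, 0]],
    [[0.51, 0, -0.03], [0, 0, 0]]
  ]
}}

```text
t: 4.0
position: [0.6207, 0.136, 0.2058]
tool_rot: [[0.006, 0.19, 0.982], [0.0, 0.982, -0.19], [-1.0, 0.002, 0.006]]
force: [-0.1, 0.1, -0.3]
finger_gap: -0.0
```

{"api": "drive_tool", "payload": {
  "targets": [
    [[0.008, 0, 0], [0, 0, 0]],
    [[0.016, 0, 0], [0, 0, 0]],
    [[0.022, 0, 0], [0, 0, 0]],
    [[0.026, 0, 0], [0, 0, 0]],
    [[0.028, 0, 0], [0, 0, 0]],
    [[0.03, 0, 0], [0, 0, 0]],
    [[0.032, 0, 0], [0, 0, 0]],
    [[0.034, 0, 0], [0, 0, 0]],
    [[0.034, 0, 0], [0, 0, 0]],
    [[0.034, 0, 0], [0, 0, 0]]
  ]
}}

```text
t: 5.0
position: [0.6208, 0.136, 0.1975]
tool_rot: [[0.006, 0.19, 0.982], [0.0, 0.982, -0.19], [-1.0, 0.002, 0.006]]
force: [-1.0, 0.1, 2.0]
finger_gap: -0.0001
```

{"api": "drive_tool", "payload": {
  "targets": [
    [[0.001, 0, 0], [0, 0, 0]],
    [[0.002, 0, 0], [0, 0, 0]],
    [[0.003, 0, 0], [0, 0, 0]],
    [[0.004, 0, 0], [0, 0, 0]],
    [[0.004, 0, 0], [0, 0, 0]],
    [[0.004, 0, 0], [0, 0, 0]],
    [[0.004, 0, 0], [0, 0, 0]],
    [[0.004, 0, 0], [0, 0, 0]],
    [[0.004, 0, 0], [0, 0, 0]],
    [[0.004, 0, 0], [0, 0, 0]]
  ]
}}

```text
t: 6.0
position: [0.6211, 0.1361, 0.1975]
tool_rot: [[0.007, 0.19, 0.982], [0.001, 0.982, -0.19], [-1.0, 0.002, 0.007]]
force: [-1.4, -0.7, 5.5]
finger_gap: 0.0001
```

{"api": "drive_tool", "payload": {
  "targets": [
    [[0.006, 0, 0], [0, 0, 0]],
    [[0.008, 0, 0], [0, 0, 0]],
    [[0.01, 0, 0], [0, 0, 0]],
    [[0.012, 0, 0], [0, 0, 0]],
    [[0.014, 0, 0], [0, 0, 0]],
    [[0.014, 0, 0], [0, 0, 0]],
    [[0.014, 0, 0], [0, 0, 0]],
    [[0.014, 0, 0], [0, 0, 0]],
    [[0.014, 0, 0], [0, 0, 0]],
    [[0.014, 0, 0], [0, 0, 0]]
  ]
}}

```text
t: 7.0
position: [0.6222, 0.1363, 0.1975]
tool_rot: [[0.01, 0.189, 0.982], [0.001, 0.982, -0.189], [-1.0, 0.003, 0.01]]
force: [-4.4, -0.4, 16.2]
finger_gap: 0.0002
```

{"api": "drive_tool", "payload": {
  "targets": [
    [[0.017, 0, -0.01], [0, 0, 0]],
    [[0.017, 0, -0.025], [0, 0, 0]],
    [[0.017, 0, -0.04], [0, 0, 0]],
    [[0.017, 0, -0.055], [0, 0, 0]],
    [[0.017, 0, -0.07], [0, 0, 0]],
    [[0.017, 0, -0.085], [0, 0, 0]],
    [[0.017, 0, -0.1], [0, 0, 0]],
    [[0.017, 0, -0.115], [0, 0, 0]],
    [[0.017, 0, -0.13], [0, 0, 0]],
    [[0.017, 0, -0.13], [0, 0, 0]]
  ]
}}

```text
t: 8.0
position: [0.594, 0.142, 0.1975]
tool_rot: [[0.023, 0.189, 0.982], [0.0, 0.982, -0.189], [-1.0, 0.005, 0.023]]
force: [3.2, -3.3, 11.9]
finger_gap: 0.0001
```

```bash
cat >> h.py <<'E'
def front():
    m=cam("wrist"); p,d=optics.grab_frame("wrist"); D=todock(pts("wrist",d,m))
    k=(d>0)&(abs(D[...,1])<.038)&(D[...,0]>-.125)&(D[...,0]<.02)&(D[...,2]>.020)&(D[...,2]<.028)
    print("plate front dock x",np.percentile(D[k][:,0],[.5,2]),k.sum()); return p,d,D
E
python3 - <<'E'
from h import *
go([*dock(-.09,0),.1975],YAW)
front()
E
```

```text
t 8.0 pos [0.594  0.142  0.1975] gap 0.0001 F [ 3.2 -3.3 11.9]
shift [-0.0039, -0.008, -0.1645] turn [0.0003, 0.0036, -0.0008]
plate front dock x [-0.08792454 -0.08760029] 27859
```

{"api": "drive_tool", "payload": {
  "targets": [
    [[0.018, 0, -0.015], [0, 0, 0]],
    [[0.018, 0, -0.03], [0, 0.001, 0]],
    [[0.018, -0.004, -0.045], [0, 0.001, 0]],
    [[0.018, -0.004, -0.06], [0, 0.001, 0]],
    [[0.018, -0.006, -0.075], [0, 0.001, 0]],
    [[0.018, -0.006, -0.09], [0, 0.001, 0]],
    [[0.018, -0.006, -0.105], [0, 0.001, 0]],
    [[0.018, -0.006, -0.12], [0, 0.001, 0]],
    [[0.018, -0.006, -0.135], [0, 0.001, 0]],
    [[0.018, -0.006, -0.14], [0, 0.001, 0]]
  ]
}}

```text
t: 9.05
position: [0.5645, 0.1472, 0.1974]
tool_rot: [[0.034, 0.189, 0.981], [0.003, 0.982, -0.189], [-0.999, 0.009, 0.033]]
force: [6.0, -1.3, 11.7]
finger_gap: -0.0002
```

```bash
python3 - <<'E'
from h import *
go([*dock(-.09,0),.1975],YAW)
front()
E
```

```text
t 9.05 pos [0.5645 0.1472 0.1974] gap -0.0002 F [ 6.  -1.3 11.7]
shift [-0.0018, -0.006, -0.0446] turn [0.0002, 0.0053, -0.0014]
plate front dock x [-0.11032121 -0.11004694] 24406
```

{"api": "drive_tool", "payload": {
  "targets": [
    [[0.018, 0, -0.02], [0, 0.001, 0]],
    [[0.018, 0, -0.035], [0, 0.001, 0]],
    [[0.018, 0, -0.05], [0, 0.001, 0]],
    [[0.018, 0, -0.06], [0, 0.001, 0]],
    [[0.018, 0, -0.07], [0, 0.001, 0]],
    [[0.018, 0, -0.08], [0, 0.001, 0]],
    [[0.018, 0, -0.08], [0, 0.001, 0]],
    [[0.018, 0, -0.08], [0, 0.001, 0]],
    [[0.018, 0, -0.08], [0, 0.001, 0]],
    [[0.018, 0, -0.08], [0, 0.001, 0]]
  ]
}}

```text
t: 10.1
position: [0.55, 0.1511, 0.1974]
tool_rot: [[0.045, 0.189, 0.981], [0.005, 0.982, -0.189], [-0.999, 0.013, 0.043]]
force: [4.0, -1.9, 13.2]
finger_gap: -0.0002
```

```bash
python3 - <<'E'
from h import *
go([*dock(-.09,0),.1975],YAW)
p,d,D=front(); cv2.imwrite("pics/w2.png",p[...,::-1])
E
```

```text
t 10.1 pos [0.55   0.1511 0.1974] gap -0.0002 F [ 4.  -1.9 13.2]
shift [0.0001, -0.0103, 0.0152] turn [0.0002, 0.0068, -0.0021]
plate front dock x [-0.11046133 -0.11023526] 16767
```

View pics/w2.png

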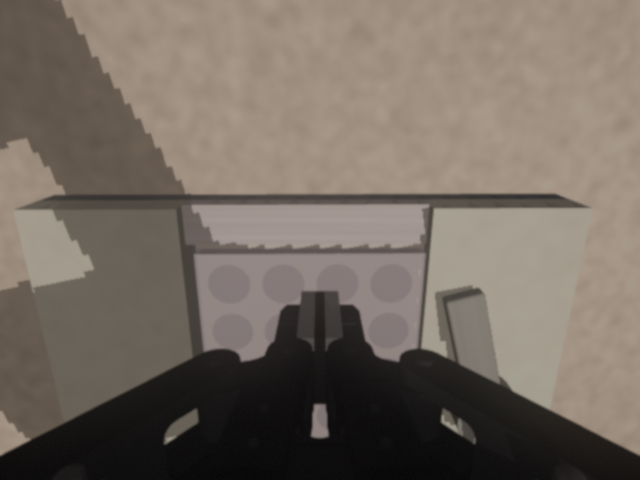

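Plate front is home: edge at row 252 meets the stop at row 248, and it stayed at −110.4 mm while the finger slid on another 15 mm. I lift off now.

{"api": "drive_tool", "payload": {
  "targets": [
    [[-0.01, 0, 0.01], [0, 0, 0]],
    [[-0.04, 0, 0.01], [0, 0, 0]],
    [[-0.1, 0, 0.01], [0, 0.004, 0]],
    [[-0.2, 0, 0.01], [0, 0.007, -0.002]],
    [[-0.3, 0, 0.01], [0, 0.007, -0.002]],
    [[-0.45, 0, 0.01], [0, 0.007, -0.002]],
    [[-0.55, 0.1, 0.01], [0, 0.007, -0.002]],
    [[-0.55, 0.0, 0.01], [0, 0.007, -0.002]],
    [[-0.55, 0.0, 0.01], [0, 0.007, -0.002]],
    [[-0.55, 0.0, 0.01], [0, 0.007, -0.002]]
  ]
}}

```text
t: 11.15
position: [0.5456, 0.1499, 0.3339]
tool_rot: [[-0.003, 0.19, 0.982], [0.001, 0.982, -0.19], [-1.0, 0.0, -0.004]]
force: [0.7, 0.2, 1.2]
finger_gap: 0.0
```

```bash
python3 - <<'E'
from h import *
K=np.array([.486,-.2315]); psi=np.radians(-139.5)
front()
go([*K,.33],psi)
print(readout.observe()["joint_pos"])
E
```

```text
plate front dock x [-0.11030178 -0.10955365] 10593
t 11.2 pos [0.5457 0.15   0.3337] gap 0.0 F [-0.3 -0.5 -0. ]
shift [0.0142, -1.5435, 0.0554] turn [0.3571, -0.0004, 0.0007]
[ 1.14970387e-01  2.56023749e-01  1.63501390e+00  1.41700859e-03
  1.25409072e+00 -1.26523096e+00]
```

{"api": "drive_tool", "payload": {
  "targets": [
    [[0, -0.1, 0], [0.023, 0, 0]],
    [[0, -0.22, 0], [0.046, 0, 0]],
    [[0, -0.34, 0], [0.069, 0, 0]],
    [[0, -0.46, 0], [0.092, 0, 0]],
    [[0, -0.58, 0], [0.115, 0, 0]],
    [[0, -0.7, 0], [0.138, 0, 0]],
    [[0, -0.82, 0], [0.161, 0, 0]],
    [[0, -0.92, 0], [0.184, 0, 0]],
    [[0, -0.97, 0], [0.207, 0, 0]],
    [[0, -0.97, 0], [0.22, 0, 0]]
  ],
  "claw": 60
}}

```text
t: 12.2
position: [0.4992, -0.0895, 0.3326]
tool_rot: [[-0.006, 1.0, -0.01], [0.002, -0.01, -1.0], [-1.0, -0.006, -0.001]]
force: [1.3, -0.4, -0.7]
finger_gap: 0.0598
```

```bash
python3 - <<'E'
from h import *
K=np.array([.486,-.2315]); psi=np.radians(-139.5)
# aim with camera: hold back
go([*K,.33],psi)
E
```

```text
t 12.2 pos [ 0.4992 -0.0895  0.3326] gap 0.0598 F [ 1.3 -0.4 -0.7]
shift [0.0099, -0.0472, 0.5686] turn [0.136, 0.0002, 0.0009]
```

```bash
python3 - <<'E'
from h import *
psi=np.radians(-139.5)
go([.4556,-.2575,.31],psi)
E
```

```text
t 12.2 pos [ 0.4992 -0.0895  0.3326] gap 0.0598 F [ 1.3 -0.4 -0.7]
shift [0.0904, -0.1673, 0.6738] turn [0.136, 0.0002, 0.0009]
```

{"api": "drive_tool", "payload": {
  "targets": [
    [[0.02, -0.03, 0.13], [0.02, 0, 0]],
    [[0.04, -0.06, 0.26], [0.043, 0, 0]],
    [[0.06, -0.1, 0.39], [0.066, 0, 0]],
    [[0.08, -0.14, 0.52], [0.089, 0, 0]],
    [[0.09, -0.167, 0.62], [0.112, 0, 0]],
    [[0.09, -0.167, 0.674], [0.136, 0, 0.001]],
    [[0.09, -0.167, 0.674], [0.136, 0, 0.001]],
    [[0.09, -0.167, 0.674], [0.136, 0, 0.001]],
    [[0.09, -0.167, 0.674], [0.136, 0, 0.001]],
    [[0.09, -0.167, 0.674], [0.136, 0, 0.001]]
  ]
}}

```text
t: 13.2
position: [0.4559, -0.2565, 0.31]
tool_rot: [[-0.0, 0.651, -0.759], [-0.0, -0.759, -0.651], [-1.0, 0.0, 0.001]]
force: [-0.3, -1.1, 0.2]
finger_gap: 0.0599
```

```bash
python3 - <<'E'
from h import *
go([.486,-.2315,.21],np.radians(-139.5))
m=cam("wrist"); p,d=optics.grab_frame("wrist"); W=pts("wrist",d,m); cv2.imwrite("pics/w3.png",p[...,::-1])
for r in optics.masks_of("knob","wrist")[:3]:
    k=r["mask"]&(d>0)&(W[...,2]>.048)&(W[...,2]<.065); q=W[k]
    if k.sum()>10: print(r["score"],r["bbox"],cv2.minAreaRect((q[:,:2]*1000).astype(np.float32)),np.median(q[:,2]),k.sum(),p[k].mean(0))
E
```

```text
t 13.2 pos [ 0.4559 -0.2565  0.31  ] gap 0.0599 F [-0.3 -1.1  0.2]
shift [0.3997, 0.0025, -0.1568] turn [0.0004, 0.0001, -0.0]
0.85 [455.2, 95.0, 568.7, 189.8] ((570.1463623046875, -301.1015625), (59.80405807495117, 12.783635139465332), 85.05592346191406) 0.05519525848802645 2979 [149.4034911   11.66297415   7.42531051]
0.78 [295.3, 125.0, 343.2, 234.1] ((484.6224670410156, -231.78561401367188), (59.41674041748047, 11.899300575256348), 40.219703674316406) 0.055318685241401655 2449 [61.67088608 54.21886484 49.32503062]
0.57 [134.6, 252.1, 245.0, 314.8] ((378.6517639160156, -219.43470764160156), (12.621227264404297, 59.9655876159668), 24.9523868560791) 0.054974487675208655 1581 [142.96268185  42.16065781  34.49399114]
```

View pics/w3.png

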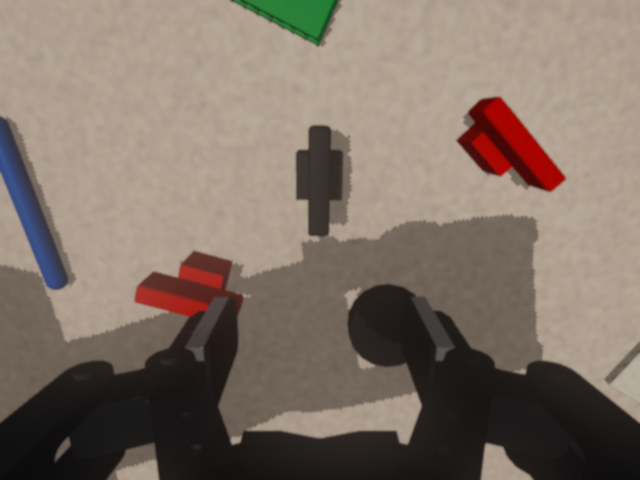

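Wrist view: the black T-knob is at (319,180), upright, with its bar in line with the camera's vertical. The round knob at (390,325) is clear of the path.

```bash
python3 - <<'E'
from h import *
go([.4846,-.2318,.208],np.radians(-139.8))
E
```

```text
t 13.3 pos [ 0.4559 -0.2567  0.3101] gap 0.0602 F [ 0.5  0.  -0.5]
shift [0.4084, -0.0013, -0.1524] turn [0.0011, 0.0001, -0.0001]
```

{"api": "drive_tool", "payload": {
  "targets": [
    [[0, 0, -0.08], [0.001, 0, 0]],
    [[0.05, -0.001, -0.152], [0.001, 0, 0]],
    [[0.15, -0.001, -0.152], [0.001, 0, 0]],
    [[0.25, -0.001, -0.152], [0.001, 0, 0]],
    [[0.33, -0.001, -0.152], [0.001, 0, 0]],
    [[0.38, -0.001, -0.152], [0.001, 0, 0]],
    [[0.408, -0.001, -0.152], [0.001, 0, 0]],
    [[0.408, -0.001, -0.152], [0.001, 0, 0]],
    [[0.408, -0.001, -0.152], [0.001, 0, 0]],
    [[0.408, -0.001, -0.152], [0.001, 0, 0]]
  ]
}}

```text
t: 14.3
position: [0.4852, -0.2323, 0.2093]
tool_rot: [[0.002, 0.646, -0.763], [-0.002, -0.763, -0.646], [-1.0, 0.003, -0.0]]
force: [-0.7, 0.3, 0.6]
finger_gap: 0.0602
```

{"api": "drive_tool", "payload": {
  "targets": [
    [[0, 0, 0], [0, 0, 0]],
    [[0, 0, 0], [0, 0, 0]],
    [[0, 0, 0], [0, 0, 0]],
    [[0, 0, 0], [0, 0, 0]],
    [[0, 0, 0], [0, 0, 0]],
    [[0, 0, 0], [0, 0, 0]],
    [[0, 0, 0], [0, 0, 0]],
    [[0, 0, 0], [0, 0, 0]],
    [[0, 0, 0], [0, 0, 0]],
    [[0, 0, 0], [0, 0, 0]]
  ],
  "claw": 0
}}

```text
t: 15.3
position: [0.4852, -0.2323, 0.2095]
tool_rot: [[0.002, 0.646, -0.763], [-0.002, -0.763, -0.646], [-1.0, 0.003, -0.0]]
force: [-0.9, 0.4, 3.5]
finger_gap: 0.0107
```

{"api": "drive_tool", "payload": {
  "targets": [
    [[-0.04, 0, 0], [0, 0, 0]],
    [[-0.12, 0, 0], [0, 0, 0]],
    [[-0.24, 0, 0], [0, 0, 0]],
    [[-0.36, 0, 0], [0, 0, 0]],
    [[-0.48, 0, 0], [0, 0, 0]],
    [[-0.5, 0, 0], [0, 0, 0]],
    [[-0.5, 0, 0], [0, 0, 0]],
    [[-0.5, 0, 0], [0, 0, 0]],
    [[-0.5, 0, 0], [0, 0, 0]],
    [[-0.5, 0, 0], [0, 0, 0]]
  ]
}}

```text
t: 16.3
position: [0.4845, -0.2317, 0.3327]
tool_rot: [[-0.001, 0.646, -0.763], [-0.0, -0.763, -0.646], [-1.0, -0.0, 0.001]]
force: [-0.6, 0.4, -1.0]
finger_gap: 0.0106
```

```bash
python3 - <<'E'
from h import *
go([.559,.205,.33],np.radians(-175.6))
E
```

```text
t 16.3 pos [ 0.4845 -0.2317  0.3327] gap 0.0106 F [-0.6  0.4 -1. ]
shift [0.0098, -1.1411, -1.356] turn [0.0995, 0.0001, -0.0]
```

{"api": "drive_tool", "payload": {
  "targets": [
    [[0, -0.06, -0.07], [0.005, 0, 0]],
    [[0, -0.14, -0.17], [0.015, 0, 0]],
    [[0, -0.23, -0.27], [0.03, 0, 0]],
    [[0, -0.32, -0.38], [0.04, 0, 0]],
    [[0, -0.41, -0.49], [0.06, 0, 0]],
    [[0, -0.5, -0.6], [0.08, 0, 0]],
    [[0, -0.59, -0.7], [0.095, 0, 0]],
    [[0, -0.66, -0.78], [0.0995, 0, 0]],
    [[0, -0.7, -0.83], [0.0995, 0, 0]],
    [[0, -0.7, -0.83], [0.0995, 0, 0]]
  ]
}}

```text
t: 17.3
position: [0.5297, 0.0378, 0.3316]
tool_rot: [[-0.002, 0.08, -0.997], [0.0, -0.997, -0.08], [-1.0, -0.0, 0.002]]
force: [-0.3, 0.5, -0.9]
finger_gap: 0.0104
```

```bash
python3 - <<'E'
from h import *
go([.549,.205,.315],np.radians(-175.6))
E
```

```text
t 17.3 pos [0.5297 0.0378 0.3316] gap 0.0104 F [-0.3  0.5 -0.9]
shift [0.0664, -0.6603, -0.1308] turn [0.0006, 0.0004, 0.0001]
```

{"api": "drive_tool", "payload": {
  "targets": [
    [[0, -0.06, -0.01], [0, 0, 0]],
    [[0.01, -0.16, -0.03], [0, 0, 0]],
    [[0.02, -0.26, -0.05], [0, 0, 0]],
    [[0.03, -0.36, -0.07], [0, 0, 0]],
    [[0.04, -0.46, -0.09], [0, 0, 0]],
    [[0.05, -0.56, -0.11], [0, 0, 0]],
    [[0.06, -0.64, -0.13], [0, 0, 0]],
    [[0.066, -0.66, -0.131], [0.0006, 0, 0]],
    [[0.066, -0.66, -0.131], [0.0006, 0, 0]],
    [[0.066, -0.66, -0.131], [0.0006, 0, 0]]
  ]
}}

```text
t: 18.3
position: [0.549, 0.2038, 0.3147]
tool_rot: [[-0.003, 0.076, -0.997], [-0.001, -0.997, -0.076], [-1.0, 0.0, 0.003]]
force: [0.4, -0.1, -0.6]
finger_gap: 0.0105
```

```bash
python3 - <<'E'
from h import *
go([.609,.2088,.28],np.radians(-175.6))
for i in range(2):
    m=cam("wrist"); p,d=optics.grab_frame("wrist"); W=pts("wrist",d,m); D=todock(W)
    def fit(k,t):
        q=W[k]; r=cv2.minAreaRect((q[:,:2]*1000).astype(np.float32)); print(t,k.sum(),np.round(r[0],1),np.round(r[1],1),round(r[2],1),np.round(np.percentile(q[:,2],[5,50,95]),4), q[:,:2].mean(0))
    b=lambda z0,z1:(d>0)&(abs(W[...,0]-.609)<.016)&(abs(W[...,1]-.209)<.016)&(W[...,2]>z0)&(W[...,2]<z1)
    fit(b(.05,.066),"shaft"); fit(b(.0585,.066),"toponly")
    kx=(d>0)&(abs(D[...,0]-.0)<.1)&(W[...,2]>.028)&(W[...,2]<.04)&(D[...,1]>.03)&(D[...,0]<-.06)&(D[...,0]>-.11); fit(kx,"bar")
cv2.imwrite("pics/w4.png",p[...,::-1])
E
```

```text
t 18.3 pos [0.549  0.2038 0.3147] gap 0.0105 F [ 0.4 -0.1 -0.6]
shift [0.1381, -0.0017, -0.2413] turn [-0.0002, 0.0005, -0.0001]
shaft 516 [609.5 208.7] [11.4 11.7] 4.7 [0.0557 0.0578 0.0602] [0.60966835 0.20858481]
toponly 200 [609.4 208.2] [9.3 8.7] 68.1 [0.0585 0.0594 0.0605] [0.60943606 0.20858268]
bar 1420 [577.4 205.8] [39.6 13.8] 5.0 [0.0312 0.0323 0.0335] [0.57699204 0.20580048]
shaft 546 [609.4 208.6] [11.9 11.8] 4.4 [0.0557 0.0576 0.0601] [0.60956239 0.20859292]
toponly 190 [609.5 208.5] [8.4 8.7] 41.8 [0.0586 0.0594 0.0604] [0.60943552 0.20854967]
bar 1425 [592.2 291.5] [197.5  37.8] 79.2 [0.0312 0.0324 0.0335] [0.5771174  0.20589651]
```

View pics/w4.png

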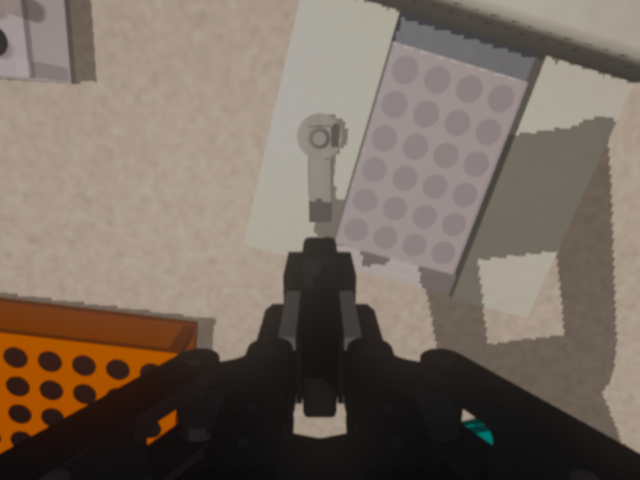

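Wrist view: shaft at (320,137), square at 4.5°, in line with the held knob at column 320. The plate is home against the stop.

```bash
python3 - <<'E'
from h import *
go([.6095,.2086,.280],np.radians(-175.5))
E
```

```text
t 18.4 pos [0.5491 0.2037 0.3151] gap 0.0104 F [ 0.9 -0.  -1.5]
shift [0.1399, -0.0013, -0.2426] turn [-0.0005, 0.0004, -0.0]
```

{"api": "drive_tool", "payload": {
  "targets": [
    [[0, 0, -0.05], [0, 0, 0]],
    [[0, 0, -0.1], [0, 0, 0]],
    [[0, 0, -0.15], [0, 0, 0]],
    [[0, 0, -0.2], [0, 0, 0]],
    [[0.03, -0.001, -0.2426], [0, 0, 0]],
    [[0.08, -0.001, -0.2426], [-0.0005, 0.0004, 0]],
    [[0.12, -0.001, -0.2426], [-0.0005, 0.0004, 0]],
    [[0.14, -0.001, -0.2426], [-0.0005, 0.0004, 0]],
    [[0.14, -0.001, -0.2426], [-0.0005, 0.0004, 0]],
    [[0.14, -0.001, -0.2426], [-0.0005, 0.0004, 0]]
  ]
}}

```text
t: 19.4
position: [0.6092, 0.2086, 0.2797]
tool_rot: [[-0.001, 0.078, -0.997], [-0.0, -0.997, -0.078], [-1.0, 0.0, 0.001]]
force: [-0.1, 0.6, -1.0]
finger_gap: 0.0105
```

```bash
python3 - <<'E'
from h import *
go([.6095,.2086,.267],np.radians(-175.5))
E
```

```text
t 19.4 pos [0.6092 0.2086 0.2797] gap 0.0105 F [-0.1  0.6 -1. ]
shift [0.0508, 0.0002, -0.0013] turn [0.0, 0.0001, -0.0]
```

{"api": "drive_tool", "payload": {
  "targets": [
    [[0.015, 0, -0.001], [0, 0, 0]],
    [[0.028, 0, -0.001], [0, 0, 0]],
    [[0.036, 0, -0.001], [0, 0, 0]],
    [[0.042, 0, -0.001], [0, 0, 0]],
    [[0.048, 0, -0.001], [0, 0, 0]],
    [[0.054, 0, -0.001], [0, 0, 0]],
    [[0.06, 0, -0.001], [0, 0, 0]],
    [[0.066, 0, -0.001], [0, 0, 0]],
    [[0.07, 0, -0.001], [0, 0, 0]],
    [[0.07, 0, -0.001], [0, 0, 0]]
  ]
}}

```text
t: 20.4
position: [0.6093, 0.2086, 0.262]
tool_rot: [[-0.001, 0.078, -0.997], [-0.0, -0.997, -0.078], [-1.0, 0.0, 0.001]]
force: [-0.0, -0.8, -0.8]
finger_gap: 0.0105
```

Entered with no contact force (underside about 52 mm, already below the shaft's taper). I continue to the collar, which should be at TCP 0.2465.

{"api": "drive_tool", "payload": {
  "targets": [
    [[0.01, 0, 0], [0, 0, 0]],
    [[0.02, 0, 0], [0, 0, 0]],
    [[0.03, 0, 0], [0, 0, 0]],
    [[0.038, 0, 0], [0, 0, 0]],
    [[0.046, 0, 0], [0, 0, 0]],
    [[0.053, 0, 0], [0, 0, 0]],
    [[0.058, 0, 0], [0, 0, 0]],
    [[0.062, 0, 0], [0, 0, 0]],
    [[0.065, 0, 0], [0, 0, 0]],
    [[0.065, 0, 0], [0, 0, 0]]
  ]
}}

```text
t: 21.4
position: [0.6094, 0.2086, 0.2465]
tool_rot: [[-0.001, 0.079, -0.997], [-0.0, -0.997, -0.079], [-1.0, 0.0, 0.001]]
force: [-2.3, -0.4, 3.9]
finger_gap: 0.0104
```

{"api": "drive_tool", "payload": {
  "targets": [
    [[0, 0, 0], [-0.01, 0, 0]],
    [[0, 0, 0], [-0.025, 0, 0]],
    [[0, 0, 0], [-0.04, 0, 0]],
    [[0, 0, 0], [-0.055, 0, 0]],
    [[0, 0, 0], [-0.07, 0, 0]],
    [[0, 0, 0], [-0.085, 0, 0]],
    [[0, 0, 0], [-0.1, 0, 0]],
    [[0, 0, 0], [-0.115, 0, 0]],
    [[0, 0, 0], [-0.13, 0, 0]],
    [[0, 0, 0], [-0.13, 0, 0]]
  ]
}}

```text
t: 22.4
position: [0.6095, 0.2089, 0.2466]
tool_rot: [[0.0, 0.78, -0.625], [0.001, -0.625, -0.78], [-1.0, -0.0, -0.0]]
force: [-1.1, 2.0, 0.5]
finger_gap: 0.0106
```

```bash
python3 - <<'E'
from h import *
go([.6095,.2086,.2465],np.radians(-101+3.5))
print(readout.observe()["wrist_torque"],readout.observe()["joint_pos"])
E
```

```text
t 22.4 pos [0.6095 0.2089 0.2466] gap 0.0106 F [-1.1  2.   0.5]
shift [0.0003, 0.0007, 0.001] turn [-0.0867, -0.0001, 0.0]
[0.17434641 0.0326255  0.02481734] [1.95895977e-01 5.08622279e-01 1.48525242e+00 5.50581102e-04
 1.14752219e+00 8.71210941e-01]
```

{"api": "drive_tool", "payload": {
  "targets": [
    [[0, 0, 0], [-0.012, 0, 0]],
    [[0, 0, 0], [-0.025, 0, 0]],
    [[0, 0, 0], [-0.038, 0, 0]],
    [[0, 0, 0], [-0.05, 0, 0]],
    [[0, 0, 0], [-0.06, 0, 0]],
    [[0, 0, 0], [-0.07, 0, 0]],
    [[0, 0, 0], [-0.077, 0, 0]],
    [[0, 0, 0], [-0.083, 0, 0]],
    [[0, 0, 0], [-0.087, 0, 0]],
    [[0, 0, 0], [-0.087, 0, 0]]
  ]
}}

```text
t: 23.4
position: [0.6093, 0.2091, 0.2466]
tool_rot: [[-0.001, 0.992, -0.13], [0.001, -0.13, -0.992], [-1.0, -0.001, -0.001]]
force: [-2.6, 0.4, 1.6]
finger_gap: 0.0105
```

```bash
python3 - <<'E'
from h import *
go([.6095,.2086,.2465],np.radians(-97.5))
print(readout.observe()["wrist_torque"])
E
```

```text
t 23.4 pos [0.6093 0.2091 0.2466] gap 0.0105 F [-2.6  0.4  1.6]
shift [0.0002, 0.0012, 0.002] turn [0.0001, -0.0001, 0.0001]
[ 0.20008073  0.36165975 -0.01826445]
```

{"api": "drive_tool", "payload": {
  "targets": [
    [[0, 0, 0], [-0.005, 0, 0]],
    [[0, 0, 0], [-0.01, 0, 0]],
    [[0, 0, 0], [-0.014, 0, 0]],
    [[0, 0, 0], [-0.018, 0, 0]],
    [[0, 0, 0], [-0.018, 0, 0]],
    [[0, 0, 0], [-0.018, 0, 0]],
    [[0, 0, 0], [-0.018, 0, 0]],
    [[0, 0, 0], [-0.018, 0, 0]],
    [[0, 0, 0], [-0.018, 0, 0]],
    [[0, 0, 0], [-0.018, 0, 0]]
  ]
}}

```text
t: 24.4
position: [0.6092, 0.2091, 0.2465]
tool_rot: [[-0.001, 1.0, -0.017], [0.001, -0.017, -1.0], [-1.0, -0.001, -0.001]]
force: [-2.2, 0.5, 1.9]
finger_gap: 0.0105
```

```bash
python3 - <<'E'
from h import *
go([.6095,.2086,.2465],np.radians(-97.5))
print(readout.observe()["wrist_torque"])
E
```

```text
t 24.4 pos [0.6092 0.2091 0.2465] gap 0.0105 F [-2.2  0.5  1.9]
shift [0.0001, 0.0013, 0.0021] turn [0.0181, -0.0001, 0.0002]
[ 0.25008769  0.41162188 -0.05877683]
```

{"api": "drive_tool", "payload": {
  "targets": [
    [[0, 0, 0], [-0.004, 0, 0]],
    [[0, 0, 0], [-0.008, 0, 0]],
    [[0, 0, 0], [-0.012, 0, 0]],
    [[0, 0, 0], [-0.016, 0, 0]],
    [[0, 0, 0], [-0.016, 0, 0]],
    [[0, 0, 0], [-0.016, 0, 0]],
    [[0, 0, 0], [-0.016, 0, 0]],
    [[0, 0, 0], [-0.016, 0, 0]],
    [[0, 0, 0], [-0.016, 0, 0]],
    [[0, 0, 0], [-0.016, 0, 0]]
  ]
}}

```text
t: 25.4
position: [0.6092, 0.2092, 0.2465]
tool_rot: [[-0.001, 0.997, 0.083], [0.001, 0.083, -0.997], [-1.0, -0.001, -0.001]]
force: [-3.8, 0.5, 1.9]
finger_gap: 0.0107
```

```bash
python3 - <<'E'
from h import *
go([.6095,.2086,.2465],np.radians(-97.5))
print(readout.observe()["wrist_torque"])
for n in ["scene","top"]:
    p,d=optics.grab_frame(n); D=todock(pts(n,d,cam(n)))
    k=(d>0)&(D[...,2]>.0285)&(D[...,2]<.037)&(D[...,0]>-.11)&(D[...,0]<.02)&(D[...,1]<.055)&(D[...,1]>-.03)
    print(n,k.sum(), np.round(np.percentile(D[k],[2,50,98],axis=0),4).tolist() if k.sum() else "")
    if k.sum()>5: print(cv2.minAreaRect((D[k][:,:2]*1000).astype(np.float32)))
    if n=="scene": cv2.imwrite("pics/s5.png",cv2.resize(p[170:330,330:490,::-1],(640,640))[:600])
E
```

```text
t 25.4 pos [0.6092 0.2092 0.2465] gap 0.0107 F [-3.8  0.5  1.9]
shift [0.0001, 0.0012, 0.0023] turn [0.0341, -0.0002, 0.0002]
[ 0.18609235  0.54153073 -0.42302797]
scene 98 [[-0.0518, 0.0182, 0.0288], [-0.0434, 0.0357, 0.0317], [-0.0363, 0.0539, 0.034]]
((-43.9801025390625, 36.32135772705078), (16.7728328704834, 37.29343795776367), 2.0128602981567383)
top 134 [[-0.1067, -0.0257, 0.0287], [-0.0466, 0.0336, 0.0318], [0.0053, 0.0531, 0.0363]]
((-50.27119064331055, 12.889381408691406), (117.60189056396484, 83.1727294921875), 1.1140822172164917)
```

View pics/s5.png

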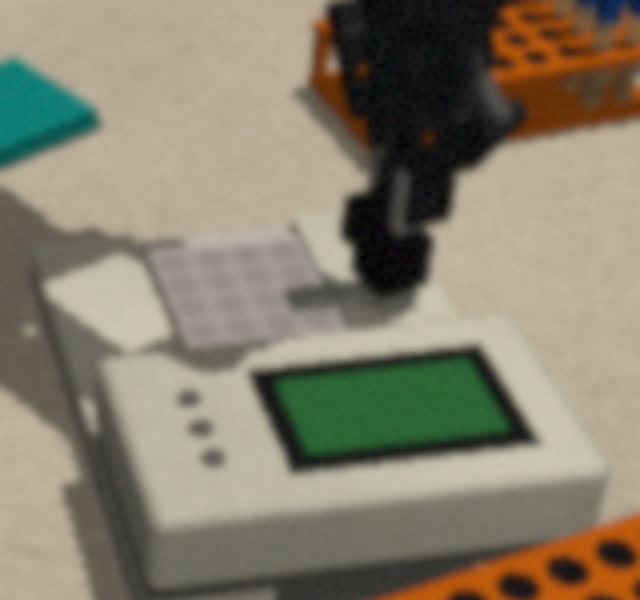

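Scene crop: the clamp bar lies square across the plate at (330,297), and the torque rise to 0.42 N m shows the hard stop. I unload the twist, release and lift.

{"api": "drive_tool", "payload": {
  "targets": [
    [[0, 0, 0], [0.004, 0, 0]],
    [[0, 0, 0], [0.008, 0, 0]],
    [[0, 0, 0], [0.01, 0, 0]],
    [[0, 0, 0], [0.01, 0, 0]],
    [[0, 0, 0], [0.01, 0, 0]],
    [[0, 0, 0], [0.01, 0, 0]],
    [[0, 0, 0], [0.01, 0, 0]],
    [[0, 0, 0], [0.01, 0, 0]],
    [[0, 0, 0], [0.01, 0, 0]],
    [[0, 0, 0], [0.01, 0, 0]]
  ]
}}

```text
t: 26.5
position: [0.6092, 0.2092, 0.2466]
tool_rot: [[-0.001, 1.0, 0.021], [0.001, 0.021, -1.0], [-1.0, -0.001, -0.001]]
force: [-3.2, 1.4, 3.3]
finger_gap: 0.0104
```

{"api": "drive_tool", "payload": {
  "targets": [
    [[0, 0, 0], [0, 0, 0]],
    [[0, 0, 0], [0, 0, 0]],
    [[0, 0, 0], [0, 0, 0]],
    [[0, 0, 0], [0, 0, 0]],
    [[0, 0, 0], [0, 0, 0]],
    [[0, 0, 0], [0, 0, 0]],
    [[0, 0, 0], [0, 0, 0]],
    [[0, 0, 0], [0, 0, 0]],
    [[0, 0, 0], [0, 0, 0]],
    [[0, 0, 0], [0, 0, 0]]
  ],
  "claw": 45
}}

```text
t: 27.5
position: [0.6092, 0.2091, 0.2465]
tool_rot: [[-0.001, 1.0, 0.021], [0.001, 0.021, -1.0], [-1.0, -0.001, -0.001]]
force: [-0.4, 0.8, -0.1]
finger_gap: 0.0449
```

{"api": "drive_tool", "payload": {
  "targets": [
    [[-0.02, 0, 0], [0, 0, 0]],
    [[-0.06, 0, 0], [0, 0, 0]],
    [[-0.12, 0, 0], [0, 0, 0]],
    [[-0.2, 0, 0], [0, 0, 0]],
    [[-0.3, 0, 0], [0, 0, 0]],
    [[-0.4, 0, 0.15], [0, 0, 0]],
    [[-0.45, 0, 0.3], [0, 0, 0]],
    [[-0.45, 0, 0.4], [0, 0, 0]],
    [[-0.45, 0, 0.4], [0, 0, 0]],
    [[-0.45, 0, 0.4], [0, 0, 0]]
  ]
}}

```text
t: 28.5
position: [0.6115, 0.1087, 0.3603]
tool_rot: [[0.001, 1.0, 0.019], [0.002, 0.019, -1.0], [-1.0, 0.001, -0.002]]
force: [-1.0, 0.4, 1.2]
finger_gap: 0.0451
```

```bash
python3 - <<'E'
from h import *
s=readout.observe(); print(s["t"],s["position"],s["finger_gap"])
p,d,D=front(); cv2.imwrite("pics/w6.png",p[...,::-1])
b=lambda x0,x1,y0,y1,z0,z1:(d>0)&(D[...,0]>x0)&(D[...,0]<x1)&(D[...,1]>y0)&(D[...,1]<y1)&(D[...,2]>z0)&(D[...,2]<z1)
def fit(k,t):
    q=D[k]; print(t,k.sum(),cv2.minAreaRect((q[:,:2]*1000).astype(np.float32)),np.percentile(q[:,2],[5,50,95])) if k.sum()>5 else print(t,0)
fit(b(-.1,.02,.03,.12,.085,.11),"knobbar top (expect z .093)"); fit(b(-.07,-.02,.01,.05,.029,.037),"clampbar")
p,d=optics.grab_frame("top"); D=todock(pts("top",d,cam("top"))); fit(b(-.1,.02,.03,.12,.085,.11),"top knob")
E
```

```text
28.5 [0.61146821 0.10872951 0.36033066] 0.045093548874075566
plate front dock x [-0.10929035 -0.10761209] 17184
knobbar top (expect z .093) 2716 ((-46.45238494873047, 70.28693389892578), (11.99415397644043, 59.0056037902832), 12.201665878295898) [0.09084413 0.09228591 0.09355317]
clampbar 746 ((-46.494266510009766, 34.24382400512695), (13.915273666381836, 31.376649856567383), 0.38419309258461) [0.03118783 0.03244852 0.03356946]
top knob 142 ((-45.60775375366211, 64.08831787109375), (11.214422225952148, 45.72544860839844), 12.502182006835938) [0.08840912 0.09181428 0.09542088]
```

View pics/w6.png

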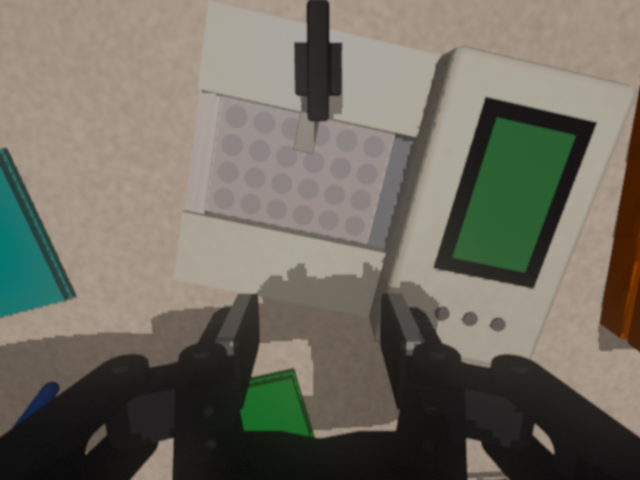

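Wrist view: knob upright at (318,65), bar across the plate at (305,140), and the plate's edge meets the stop at about (215,150). One last check is the gap at the stop.

```bash
python3 - <<'E'
from h import *
p,d=optics.grab_frame("wrist"); D=todock(pts("wrist",d,cam("wrist")))
k=(d>0)&(abs(D[...,1])<.03)
for a in np.arange(-.130,-.098,.002):
    q=D[k&(D[...,0]>=a)&(D[...,0]<a+.002)]; print(round(a,3),len(q),np.round(np.percentile(q[:,2],[10,50,90]),4) if len(q) else "")
s=np.array([D[k&(D[...,2]>.0205)&(D[...,2]<.028)&(D[...,0]<.03)][:,0].max()]); print("plate back",s)
h=(d>0)&(D[...,2]>.066)&(D[...,2]<.076)&(abs(D[...,1])<.05)&(D[...,0]>0); print("hood edge",np.percentile(D[h][:,0],1))
E
```

```text
-0.13 0 
-0.128 70 [0.0163 0.0169 0.0179]
-0.126 229 [0.0164 0.0172 0.0181]
-0.124 227 [0.0161 0.0172 0.018 ]
-0.122 224 [0.0163 0.0171 0.0181]
-0.12 230 [0.0162 0.017  0.0182]
-0.118 221 [0.0162 0.0171 0.0179]
-0.116 229 [0.0161 0.0171 0.018 ]
-0.114 224 [0.0162 0.017  0.018 ]
-0.112 74 [0.0165 0.0176 0.0231]
-0.11 228 [0.0221 0.0231 0.0239]
-0.108 237 [0.0222 0.0231 0.0239]
-0.106 224 [0.0223 0.0232 0.0241]
-0.104 234 [0.0223 0.0232 0.0242]
-0.102 234 [0.0222 0.0232 0.0241]
-0.1 232 [0.0223 0.0231 0.0242]
plate back [0.01501684]
hood edge 0.03024607643042005
```

```bash
python3 -c "
from h import *
s=readout.observe(); print(s['t'],s['force']); print(order.job_done())"
```

```text
28.65 [-0.06536181  0.18599509 -0.56709633]
the job is handed in; nothing more can be done
None
```

I did the whole job and handed it in at about 28.7 s of the 67 s allowed; the interface gave no verdict.

- **Plate:** I dragged it back about 47 mm to the front stop, with wrist readings of about 12 to 16 N during the drag. It then stayed put while the finger slid on another 15 mm. The last depth scan shows it against the stop, with a gap of about 1 mm at most.
- **Knob:** It went onto the square shaft with no side force until it met the collar. Released, its top is at 92.3 mm, against 93 mm expected when fully down. It stands upright and lines up with the measured shaft position to within about 1 mm.
- **Clamp:** I turned it until the torque rose to 0.42 N m at the hard stop. The bar lies within about 0.5° of square across the plate.
- **Rest of the bench:** The arm stayed well clear of the round knob, rack and lid stack, but I did not measure their positions again at the end. The gripper is clear of everything.

One disagreement: my dock position, fitted from the first images, is about 1.5 to 2 mm off along its length. Absolute plate readings in that frame are off by the same amount, so I judged the plate home by its position relative to the stop.

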